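Hang the blue mug on the swing-out hook

TASK

Tidy the coffee corner: first swing the mug stand's folded hook arm fully out, until it stops, and only then pick up the blue mug and hang it by its handle on the hook, so that it hangs there freely with the arm still out. Leave the white mug, sugar jar, tea tin, saucer and spoon where they are.

Things in the scene. Friction and masses are not known exactly. Their poses are not given: they have to be found in the camera images.
- mug_stand: Fixed stand: oak base (x -80 to 70, y -60 to 130 mm, 18 thick) with an upright white post (20 mm diameter, at x = 50, y = 0, top 220 mm above the table) and a black swing arm hinged before it on a bracket 22 mm wide, top 219 mm. Origin: on the table, on the arm's vertical hinge axis; z up, x from hinge to post, y the way the folded arm points.
- hook_arm (a joint): Angle of the swing arm (rad), counter-clockwise from above: 0 = folded sideways along the stand's +y, over the base; 1.571 = fully out at its stop, along the stand's -x (away from the post, roughly towards the robot). Stays where it is left; takes about 0.12 N m (1.2 N at the tip) to turn.
- hook_tip (a point): Centre of the red ball (14 mm diameter) on the upturned end of the swing arm: 106 mm from the hinge axis, 217 mm above the table. It can be pinched from above or pushed sideways. Axes as hook_mid.
- hook_mid (a point): Point on the arm's rod, 60 mm from the hinge axis, 202 mm above the table; y along the arm from hinge to tip, z up, turns with the arm. Rod 12 mm thick, its centre 200 (hinge) to 203 mm up; the last 11 mm turn up to the red ball, top 224 mm. A handle is threaded over the ball, along the rod towards the hinge, then lowered.
- blue_mug: Blue ceramic mug to be hung, loose, about 0.2 kg, upright at the start. Round straight body 64 mm in diameter, 85 high, wall 4. Origin: centre of its underside, z up. Handle: D loop in the mug's y-z plane on its +y side (threaded along the mug's x), bar 9 mm thick, bar centre 19 to 72 mm above the underside, out to 65 mm from the axis. Let go on the hook it swings down, mouth sideways, and sways.
- blue_mug_loop (a point): Centre of the blue mug's handle opening: 46 mm from the mug's axis along its y, 45.5 mm above its underside. The opening is 44 mm high and about 28 mm wide. Same axes as the mug.
- white_mug: White mug, a bystander of exactly the blue mug's shape and size; to be left alone. Origin: centre of its underside, handle on its +y side.
- sugar_jar: Glass jar with wooden cap, 64 mm diameter, 110 mm high, a bystander. Origin: centre of its underside.
- tea_tin: Green tin, 70 mm diameter, 100 mm high, a bystander. Origin: centre of its underside.
- saucer: White saucer, 120 mm diameter, 18 mm high, a bystander. Origin: centre of its underside.
- spoon: Spoon 160 mm long lying on the table, a bystander. Origin: middle of its underside, x along its length.
There are look-alikes about, which are no part of the job. What is shaped like the blue_mug but red is not meant.

How it is judged:
On the way, in this order (a step that is already met when the one before it is completed fails the run):
1. the hook arm is swung fully out (joint above 1.45 rad) while the blue mug still stands on the table (value of joint hook_arm above 1.45 rad and height (world z) of blue_mug below 0.01 m), for 0.2 s.
2. the blue mug is lifted clear of the table (over 80 mm) (height (world z) of blue_mug above 0.08 m), for 0.2 s.
At the end, for the whole second after the job is handed in: Arm still out (over 1.35 rad); blue mug let go and hanging (it may sway) with the rod through its handle: loop centre within 22 mm of the rod sideways and in height, -50 to +45 mm along it from hook_mid, mug x within 0.6 rad of the rod; each bystander under 30 mm from its start (value of joint hook_arm above 1.35 rad and y of blue_mug_loop in the frame of hook_mid between -0.05 and 0.045 m and x of blue_mug_loop in the frame of hook_mid between -0.022 and 0.022 m and z of blue_mug_loop in the frame of hook_mid between -0.022 and 0.022 m and angle between the x axis of blue_mug and the y axis of hook_mid, either way round below 0.6 rad and distance of each of white_mug, sugar_jar, tea_tin, saucer, spoon from where it was at the start of the episode below 0.03 m); the robot touches nothing.
It fails at once if a bystander (white mug, sugar jar, tea tin, saucer, spoon) is shoved or lifted over 50 mm from its place (distance of any of white_mug, sugar_jar, tea_tin, saucer, spoon from where it was at the start of the episode above 0.05 m).
It also fails if it takes over 58 s, if anything falls off the work surface, if the arm or the gripper's body presses on something with over 40 N, if the wrist force passes 120 N, or if a joint passes its speed limit or range.

ROBOT

A 6-joint arm with a two-finger parallel gripper is mounted at the origin on the work surface. World frame = base frame: x ahead of the robot, y to its left, z up, the work surface at z = 0. Lengths are in m, angles in rad, forces in N, time in s.
With the tool pointing down it reaches from about 0.25 to 0.8 m from the base axis. Payload 8.5 kg.
Tool frame: the origin (TCP) lies at the centre of the arm's flange, where the gripper is bolted on; the fingertips stand 173 mm ahead of it and the grasp point (between the pads) lies 155 mm ahead of it; y points along the fingers, z is the direction in which the jaws open and shut, and the axes are right-handed (so a half turn about y gives the same grasp; the last joint's range is limited). The gripper opens to 85 mm and grips with 20 to 120 N. Pads are 22 mm wide; open, the fingers measure 114 mm over their backs; the gripper's body (76 mm by 85 mm) begins 54 mm behind the grasp point. The pads swing forward as they close: fully open they stand 13 mm farther back than shut.
Start: joints at [-1.313, 0.238, -0.013, 1.319, 0, 1.571], TCP at [0.134, -0.508, 0.405] pointing down, gripper open.
Joint ranges: [-2.66, 2.66], [-1.03, 1.9], [-1.14, 1.46], [-1.82, 2.27], [-1.45, 1.34], [-3.14, 3.14]. Speed limits (rad/s): [2.22, 2.22, 2.79, 3.14, 3.14, 3.14].

INTERFACE

Orientations are given as a unit quaternion [x, y, z, w].
In Python, from cell import observe, get_image, calibration, finish_job, silhouettes gives the robot as it stands. The module is installed in compiled form; this text tells all that it offers.
- The arm moves only by the tool drive_tool, never from a script. Its argument "series" is one flat list of numbers, 7 for each row, row after row: the turn, a rotation vector about the world's x, y, z in degrees, then the shift along the world's x, y, z in m, then the finger opening in m, from 0 to 0.0854. In form: [rx, ry, rz, dx, dy, dz, jaw, rx, ry, rz, dx, dy, dz, jaw, ...]. A call has 1 to 8 rows; each row shifts and turns the commanded pose from where the row before left it; what a row does not reach is not made up. A row lasts 1/12 s, in which the tool goes at most 41.7 mm and 7.16 degrees, less where a joint would pass 70% of its speed; a pose out of reach is approached as far as the arm can. A call is refused whole if a number of a shift passes 0.0417 or a number of a turn 7.16, either way. A call with a gripper value outside its range is refused whole. The fingers move at their own pace and stop on an object; "squeeze" is the grip in N (left out, the last holds). Time passes only in rows, so rows that do not move let the fingers close. It gives the time, the measured TCP pose, the force and the opening at its end, in the units of the state.
- observe(): the state, without advancing time (a new reading comes with each control period).
- get_image(name): name is "side" or "top" or "wrist"; returns the picture (384x512x3 uint8, red, green, blue); there is no depth.
- calibration(name): a dict with "fovy" (degrees; the focal length in pixels is half the picture's height over the tangent of half this angle, whatever the lens; pixels are square), "cx", "cy" (the principal point, pixels), "k1" (the pictures are not rectified: a ray, as slopes to the right and down, at radius r is drawn at 1 + k1 r^2 times it, then the intrinsics apply), "origin" and "rotation" of the camera in the world. Camera axes: x right, y down, z forward; pixel columns grow to the right and rows downward; lengths in m; the calibration is good to about 2 mm. A picture is of the moment at which its call begins: read the wrist's pose just before it. calibration takes no time and is no camera call; for the wrist camera it gives the pose at the moment of the call.
- finish_job(): hands the job in, once; it reports no verdict.
Trained networks look in the newest picture that a camera, given by its name, has taken for a name from the list of things; names that differ only in an ending like _2 or _b are one class to them, and where a whole thing is asked for, a point or a joint stands for the part that bears it (a point fixed in the world has none). Each returns a list of dicts, best first, with "p" (0 to 1); they miss things now and then, are a little off and sometimes report something else, mostly with a low value. They report only what shows in the picture. A call takes as long as a camera call. They do not tell look-alikes from the thing itself.
- silhouettes(camera, query): "mask" (384x512 bool, what is visible of it) and "rect" ([left, top, right, bottom] in pixels, round what is visible of it).
The state is a dict: "time": time; "joints": joint angles; "qd": joint speeds; "joint_efforts": joint torques, N m; "ee_pos": TCP position; "ee_rot": TCP orientation; "wrist_force": force on the tool from outside, world axes, zero at the start; "ft_torque": the same for the moment, N m; "gripper_width": finger opening in m.
Only numpy, scipy, OpenCV 4.12 (cv2) and the standard library are available. Lean on these libraries where they do the work, as an engineer would, in place of code of your own. Each camera call takes 0.05 s, during which the arm holds its last target. There are 200 camera calls.

## Working session

There is one attempt and no reset: what is moved stays moved. The work goes in short steps, Python scripts to look and compute and a tool call to move; the robot and the scene stay as the last step left them, time stands still between calls to the robot, and variables do not carry over. Pictures are saved under pics/ and viewed, about 8 in all and at most 12, crops included, and the job is handed in when it is done.

Besides the shell and the picture viewer there is one more tool, called after "Request:" as name(argument=value, ...) on one line, values as JSON. drive_tool: Moves the arm, as the interface text tells. Its arguments: {"type":"object","properties":{"series":{"type":"array","items":{"type":"number"}},"squeeze":{"type":"number"}},"required":["series"]}

```bash
mkdir -p pics; cat > h.py <<'E'
import numpy as np, cv2
from cell import *
def cal(n):
    c=calibration(n); f=192/np.tan(np.radians(c["fovy"])/2)
    return c,f,np.array(c["origin"]),np.array(c["rotation"]).reshape(3,3)
def ray(n,u,v,C=None):
    c,f,o,R=C or cal(n); d=np.array([(u-c["cx"])/f,(v-c["cy"])/f]); s=d.copy()
    for _ in range(20): s=d/(1+c["k1"]*(s@s))
    r=R@np.array([s[0],s[1],1]); return o,r
def onz(n,u,v,z,C=None):
    o,r=ray(n,u,v,C); return o+r*(z-o[2])/r[2]
def proj(n,p,C=None):
    c,f,o,R=C or cal(n); q=R.T@(np.array(p)-o); s=q[:2]/q[2]; s=s*(1+c["k1"]*(s@s))
    return s*f+[c["cx"],c["cy"]]
def save(n,name): 
    im=get_image(n); cv2.imwrite(f"pics/{name}.png",im[:,:,::-1]); return im
E
python3 - <<'E'
from h import *
a=save("top","top0");b=save("side","side0")
cv2.imwrite("pics/both0.png",np.vstack([a,b])[:,:,::-1])
s=observe();print(s["time"],s["ee_pos"],s["ee_rot"],s["gripper_width"])
for n in("top","side","wrist"):
    c=calibration(n);print(n,c)
for n in("top","side"):
  for q in("blue_mug","mug_stand","hook_tip","hook_arm"):
    for r in silhouettes(n,q): print(n,q,round(r["p"],2),r["rect"])
E
```

```text
0.1 [ 0.13381996 -0.50752278  0.40413067] [-0.09095829  0.70168723 -0.70079255  0.09083731] 0.08548507033859781
top {'fovy': 55.40492861773345, 'cx': 262.277660884957, 'cy': 189.6295634526956, 'k1': -0.0687191945543425, 'origin': array([0.3592564 , 0.04454338, 1.25080472]), 'rotation': array([-0.69710089,  0.7132004 , -0.0556104 ,  0.04798978])}
side {'fovy': 50.00940629681984, 'cx': 256.01767185240124, 'cy': 193.57521268740672, 'k1': -0.08915024980718494, 'origin': array([-0.07331522,  1.03209589,  0.80506549]), 'rotation': array([-0.24508066,  0.82555268, -0.49070234,  0.13270062])}
wrist {'fovy': 63.36068217163692, 'cx': 257.6845105880043, 'cy': 195.8969013330564, 'k1': -0.028700436065047605, 'origin': array([ 0.20672473, -0.48786465,  0.37464837]), 'rotation': array([ 0.78387161, -0.60291987, -0.09113446,  0.11716415])}
top blue_mug 0.84 [305.7, 194.5, 326.9, 225.2]
top blue_mug 0.65 [269.3, 183.7, 288.8, 213.2]
top mug_stand 0.97 [170.3, 161.2, 237.6, 219.8]
top hook_tip 0.58 [170.9, 180.2, 209.2, 185.6]
top hook_arm 0.64 [171.8, 179.5, 206.8, 184.4]
side blue_mug 0.9 [284.5, 194.8, 309.4, 222.8]
side blue_mug 0.7 [256.8, 203.7, 287.1, 234.3]
side mug_stand 0.69 [187.3, 188.5, 265.1, 288.1]
side hook_tip 0.62 [206.2, 198.5, 236.6, 216.6]
side hook_tip 0.33 [247.3, 285.8, 289.6, 315.3]
side hook_arm 0.49 [206.1, 201.1, 237.4, 216.7]
```

View pics/both0.png

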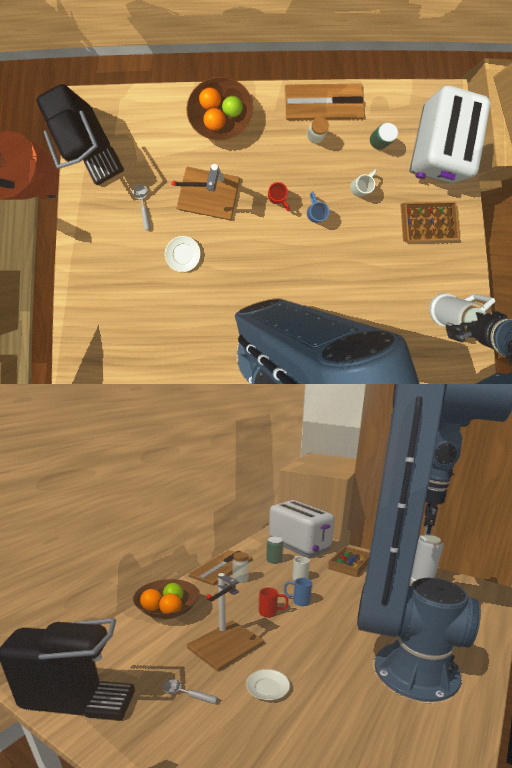

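Both views show the same scene. In the top view the blue mug is at (318,210), with its handle toward (311,196). The look-alike red mug is at (278,192) and the white mug at (364,184). The stand's post is at (213,172), and the arm's ball is at (173,183). I choose the blue mug at (318,210) and will check it in a close crop.

```bash
sed -i 's/^import numpy as np, cv2/import numpy as np, cv2\nfrom scipy.spatial.transform import Rotation as Ro/; s/np.array(c\["rotation"\]).reshape(3,3)/Ro.from_quat(c["rotation"]).as_matrix()/' h.py
python3 - <<'E'
from h import *
a=cv2.imread("pics/top0.png")
b=cv2.imread("pics/side0.png")
cv2.imwrite("pics/crop0.png",np.vstack([cv2.resize(a[150:240,160:340],(720,360),interpolation=2)[:, :],cv2.resize(b[165:225,195:315],(480,240),interpolation=2).copy() if 0 else cv2.copyMakeBorder(cv2.resize(b[165:225,195:315],(480,240),interpolation=2),0,0,0,240,0)]))
def cen(im,m): 
    v,u=np.nonzero(m); return u.mean(),v.mean()
hsv=cv2.cvtColor(a,cv2.COLOR_BGR2HSV)
print("post top",onz("top",214,168,.22),"ball",onz("top",173,183.5,.217))
print("blue rim c",onz("top",318,210,.085),"handle out",onz("top",311,196,.06))
print("red",onz("top",278,192,.085),"white",onz("top",363,185,.085))
print("base corners",[onz("top",u,v,.018).round(3) for u,v in((188,167),(241,178),(233,219),(177,206))])
print("saucer",onz("top",183,254,.015), "jar",onz("top",318,126,.11),"tin",onz("top",384,135,.1))
E
```

```text
post top [0.57731021 0.16892409 0.22      ] ball [0.53528218 0.28737907 0.217     ]
blue rim c [ 0.46132765 -0.14719252  0.085     ] handle out [ 0.51024748 -0.13025014  0.06      ]
red [ 0.52246328 -0.02054667  0.085     ] white [ 0.53926665 -0.29817372  0.085     ]
base corners [array([0.626, 0.283, 0.018]), array([0.583, 0.101, 0.018]), array([0.443, 0.13 , 0.018]), array([0.491, 0.32 , 0.018])]
saucer [0.33016483 0.29895086 0.015     ] jar [ 0.73284704 -0.15598307  0.11      ] tin [ 0.7021143  -0.37517041  0.1       ]
```

View pics/crop0.png

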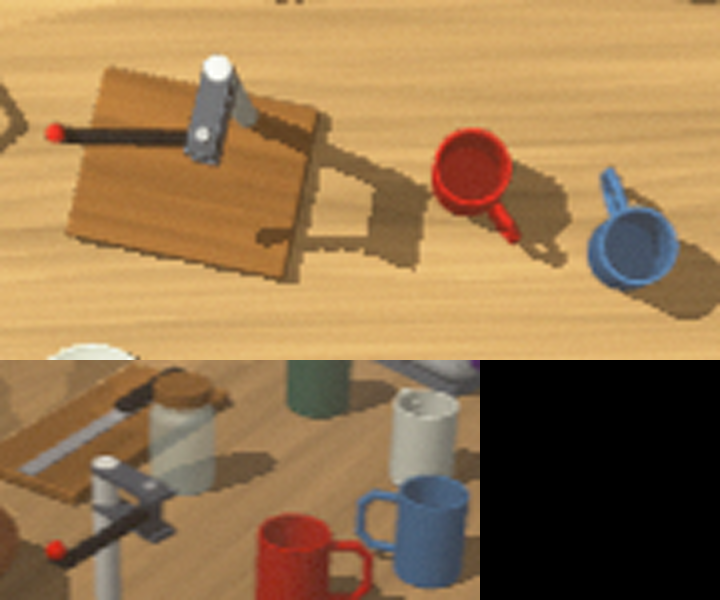

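The crop confirms the choice. The blue mug stands upright with its handle pointing up-left, the red mug is separate, and the ball is at (173,183). The stand's +y comes out along about (0.23, 0.97) in the world, so the arm is already about 10° out.

```bash
python3 - <<'E'
from h import *
R=Ro.from_quat(observe()["ee_rot"]).as_matrix();print(R.round(3))
print("bolt",onz("top",210.5,183.5,.219)); 
ball=onz("top",173.5,183.3,.217)
print("ball side check",proj("side",ball),"bolt",proj("side",onz("top",210.5,183.5,.219)),"post",proj("side",onz("top",214.2,167,.22)))
m=np.array(onz("top",318,211.5,.085));print("mug",m,proj("side",m))
print("post",onz("top",214.2,167,.22),"ball",ball)
E
```

```text
[[-0.967  0.     0.255]
 [-0.255  0.    -0.967]
 [-0.    -1.    -0.   ]]
bolt [0.53252323 0.17922374 0.219     ]
ball side check [209.03778514 212.05479522] bolt [232.61245946 195.9826756 ] post [221.62940653 189.7857344 ]
mug [ 0.45650916 -0.14697732  0.085     ] [302.93177297 197.83295356]
post [0.58023277 0.16833906 0.22      ] ball [0.53583175 0.28594273 0.217     ]
```

Request:
drive_tool(series=[0,0,0,0.0205,0.0354,0,0,0,0,0,0.0205,0.0354,0,0,0,0,0,0.0205,0.0354,0,0,0,0,0,0.0205,0.0354,0,0,0,0,0,0.0205,0.0354,0,0,0,0,0,0.0205,0.0354,0,0,0,0,0,0.0205,0.0354,0,0,0,0,0,0.0205,0.0354,0,0])

```text
time: 1.17
ee_pos: [0.2981, -0.2226, 0.4049]
ee_rot: [0.09, -0.701, 0.701, -0.091]
wrist_force: [1.0, -1.1, -0.2]
gripper_width: 0.0004
```

Request:
drive_tool(series=[0,0,0,0.0205,0.0354,0,0,0,0,0,0.0205,0.0354,0,0,0,0,0,0.0205,0.0354,0,0,0,0,0,0.0205,0.0354,0,0,0,0,0,0.0205,0.0354,0,0,0,0,0,0.0205,0.0354,0,0,0,0,0,0.0205,0.0354,0,0,0,0,0,0.0205,0.0354,0,0])

```text
time: 1.83
ee_pos: [0.4623, 0.061, 0.4049]
ee_rot: [-0.091, 0.701, -0.701, 0.091]
wrist_force: [1.7, -0.9, 0.2]
gripper_width: 0.0002
```

Request:
drive_tool(series=[0,0,0,0.0205,0.034,0.003,0,0,0,0,0.0205,0.034,0,0,0,0,0,0.0205,0.034,0,0,0,0,0,0.0205,0.034,0,0,0,0,0,0.0205,0.034,0,0,0,0,0,0.0205,0.034,0,0,0,0,0,0,0,-0.022,0,0,0,0,0,0,-0.022,0])

```text
time: 2.5
ee_pos: [0.6024, 0.2147, 0.3631]
ee_rot: [-0.119, 0.71, -0.684, 0.117]
wrist_force: [-0.5, -0.0, -0.4]
gripper_width: -0.0001
```

```bash
python3 - <<'E'
from h import *
p=np.array(observe()["ee_pos"]);print(p)
H=np.array([.532,.1795]);x=np.array([.975,-.223]);y=np.array([.223,.975])
prev=p[:2]
for q in np.r_[.2:1.66:13j]:
    d=y*np.cos(q)-x*np.sin(q);t=-y*np.sin(q)-x*np.cos(q)
    c=H+.088*d-.019*t;print(round(q,2),c.round(4),(c-prev).round(4));prev=c
E
```

```text
[0.60244231 0.2147055  0.36314926]
0.2 [0.5532 0.267 ] [-0.0493  0.0523]
0.32 [0.5424 0.2689] [-0.0108  0.0019]
0.44 [0.5315 0.2695] [-0.0109  0.0006]
0.56 [0.5206 0.2688] [-0.0109 -0.0007]
0.69 [0.5098 0.2668] [-0.0108 -0.002 ]
0.81 [0.4994 0.2634] [-0.0104 -0.0033]
0.93 [0.4894 0.2588] [-0.0099 -0.0046]
1.05 [0.4801 0.2531] [-0.0093 -0.0058]
1.17 [0.4716 0.2462] [-0.0085 -0.0068]
1.3 [0.4639 0.2384] [-0.0077 -0.0078]
1.42 [0.4573 0.2297] [-0.0066 -0.0087]
1.54 [0.4517 0.2203] [-0.0055 -0.0094]
1.66 [0.4474 0.2102] [-0.0044 -0.01  ]
```

Request:
drive_tool(series=[0,0,0,0,0,0,0,0,0,0,0,0,0,0])

```text
time: 2.67
ee_pos: [0.6003, 0.213, 0.3627]
ee_rot: [-0.121, 0.71, -0.684, 0.114]
wrist_force: [-0.9, 0.5, 0.4]
gripper_width: 0.0003
```

```bash
python3 - <<'E'
from h import *
s=observe();print(s["ee_pos"],s["joints"],s["qd"],s["joint_efforts"]);print(Ro.from_quat(s["ee_rot"]).as_matrix().round(3))
E
```

```text
[0.60025849 0.21298263 0.36265456] [0.33316351 0.44848513 0.19249997 1.31814685 0.03723636 3.14056229] [-0.00472072 -0.03165387  0.0380431   0.01524627  0.00126679 -0.00097807] [ 2.94077927e-01 -6.68460131e+01  3.29796159e+01 -4.82271183e-01
  1.47163756e-01 -3.07165715e-05]
[[-0.945 -0.015  0.328]
 [-0.328  0.034 -0.944]
 [ 0.003 -0.999 -0.037]]
```

Joint 6 ran into its limit. I'll turn the tool +56° about z, take out the small tilt and shift to the push start.

Request:
drive_tool(series=[-1.95,-0.86,0,0,0.006,0,0,0,0,7,-0.002,0.007,0,0,0,0,7,-0.002,0.007,0,0,0,0,7,-0.002,0.007,0,0,0,0,7,-0.002,0.007,0,0,0,0,7,-0.002,0.007,0,0,0,0,7,-0.002,0.007,0,0,0,0,7,-0.002,0.005,0,0])

```text
time: 3.33
ee_pos: [0.5882, 0.2616, 0.3659]
ee_rot: [-0.399, 0.584, -0.581, 0.401]
wrist_force: [-0.2, -0.1, 0.2]
gripper_width: -0.0002
```

Request:
drive_tool(series=[0,0,7,-0.001,0,0,0,0,0,0,0,0,0,0])

```text
time: 3.5
ee_pos: [0.5871, 0.2614, 0.3657]
ee_rot: [-0.434, 0.559, -0.556, 0.436]
wrist_force: [0.9, -0.4, 0.4]
gripper_width: 0.0
```

Request:
drive_tool(series=[0,0,0,-0.017,0.003,0,0,0,0,0,-0.017,0.003,0,0,0,0,0,-0.011,0.002,0,0,0,0,0,-0.011,0.0005,0,0,0,0,0,-0.011,-0.0005,0,0,0,0,0,-0.011,-0.002,0,0,0,0,0,-0.0105,-0.0035,0,0,0,0,0,-0.01,-0.0045,0,0])

```text
time: 4.17
ee_pos: [0.4886, 0.2592, 0.3649]
ee_rot: [-0.432, 0.561, -0.558, 0.433]
wrist_force: [2.3, 0.9, -0.5]
gripper_width: 0.0003
```

Request:
drive_tool(series=[0,0,0,-0.0093,-0.0058,0,0,0,0,0,-0.0085,-0.0068,0,0,0,0,0,-0.0077,-0.0078,0,0,0,0,0,-0.0066,-0.0087,0,0])

```text
time: 4.5
ee_pos: [0.4564, 0.2298, 0.3645]
ee_rot: [-0.432, 0.561, -0.558, 0.434]
wrist_force: [2.5, 0.8, 0.2]
gripper_width: -0.0003
```

Request:
drive_tool(series=[0,0,0,-0.0045,-0.006,0,0,0,0,0,-0.001,-0.003,0,0])

```text
time: 4.67
ee_pos: [0.4505, 0.2203, 0.3641]
ee_rot: [-0.433, 0.561, -0.557, 0.433]
wrist_force: [0.5, 1.6, 1.1]
gripper_width: 0.0002
```

Request:
drive_tool(series=[0,0,0,0,-0.004,0,0,0,0,0,0,0,0,0])

```text
time: 4.83
ee_pos: [0.4512, 0.2166, 0.3636]
ee_rot: [-0.433, 0.561, -0.557, 0.433]
wrist_force: [0.5, 0.1, -0.1]
gripper_width: 0.0002
```

Request:
drive_tool(series=[0,0,0,0,-0.004,0,0,0,0,0,0,0,0,0])

```text
time: 5.0
ee_pos: [0.4515, 0.2147, 0.3636]
ee_rot: [-0.433, 0.562, -0.555, 0.435]
wrist_force: [-3.5, 14.7, -0.2]
gripper_width: 0.0001
```

```bash
python3 - <<'E'
from h import *
a=save("top","t1");b=save("side","s1")
cv2.imwrite("pics/c1.png",np.vstack([cv2.resize(a[150:240,160:340],(720,360),interpolation=2),cv2.resize(b[165:210,195:285],(720,360),interpolation=2)])[:,:,::-1])
E
```

```text
(no output)
```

View pics/c1.png

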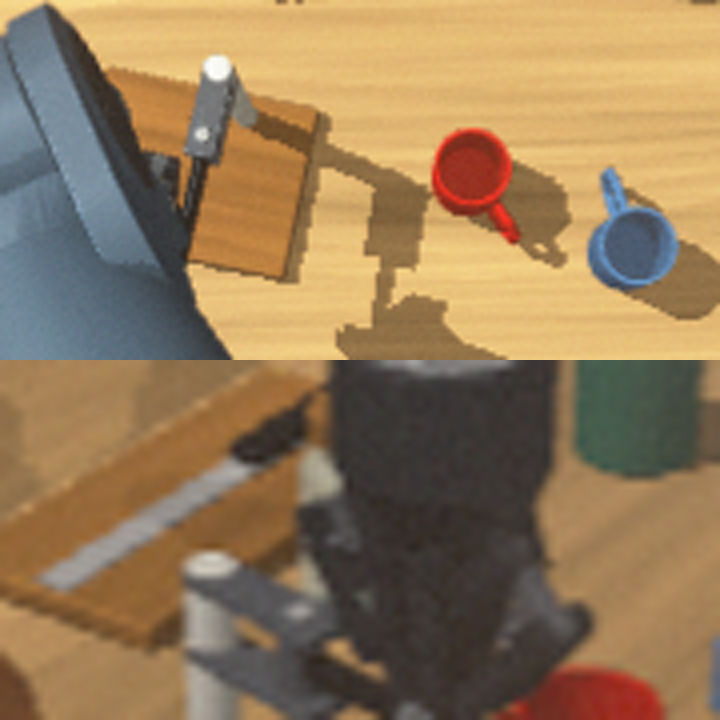

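The force rose to 14.7 N, so the arm is at its stop. The top crop shows the rod in line with the bracket, with the wrist hiding the ball. I'll back off and go over to the blue mug.

Request:
drive_tool(series=[0,0,0,0,0.012,0,0,0,0,0,0,0.004,0.025,0,0,0,0,0,0,0.035,0,0,0,0,0,0,0.02,0,0,0,-7,0,-0.0377,0,0.085,0,0,-7,0,-0.0377,0,0.085,0,0,-7,0,-0.0377,0,0.085,0,0,-7,0,-0.0377,0,0.085])

```text
time: 5.77
ee_pos: [0.4513, 0.0774, 0.4435]
ee_rot: [-0.284, 0.649, -0.646, 0.284]
wrist_force: [1.0, 0.4, -0.2]
gripper_width: 0.0484
```

Request:
drive_tool(series=[0,0,-7,0,-0.0377,0,0.085,0,0,-7,0,-0.0377,0,0.085,0,0,-7,0,-0.0377,0,0.085,0,0,-7,0,-0.0377,0,0.085,0,0,0,0,-0.0377,0,0.085,0,0,0,0,-0.0377,0,0.085,0,0,0,0,0,0,0.085,0,0,0,0,0,0,0.085])

```text
time: 6.43
ee_pos: [0.4514, -0.1496, 0.4431]
ee_rot: [-0.119, 0.699, -0.696, 0.119]
wrist_force: [0.6, -0.0, -0.4]
gripper_width: 0.0849
```

```bash
python3 - <<'E'
from h import *
s=observe();print(s["time"],s["ee_pos"]);print(Ro.from_quat(s["ee_rot"]).as_matrix().round(3))
C=cal("wrist");w=save("wrist","w2");a=save("top","t2");np.save("Cw2.npy",np.array(C,dtype=object),allow_pickle=True)
cv2.imwrite("pics/c2.png",np.vstack([cv2.copyMakeBorder(w,0,0,0,128,0),cv2.resize(a[155:215,160:340],(640,213),interpolation=2)])[:,:,::-1])
print("proj mug rim",proj("wrist",[.457,-.147,.085],C))
E
```

```text
6.4333 [ 0.45138428 -0.14959025  0.44308394]
[[-0.943  0.     0.332]
 [-0.332  0.004 -0.943]
 [-0.002 -1.    -0.004]]
proj mug rim [258.74242437 168.38470532]
```

View pics/c2.png

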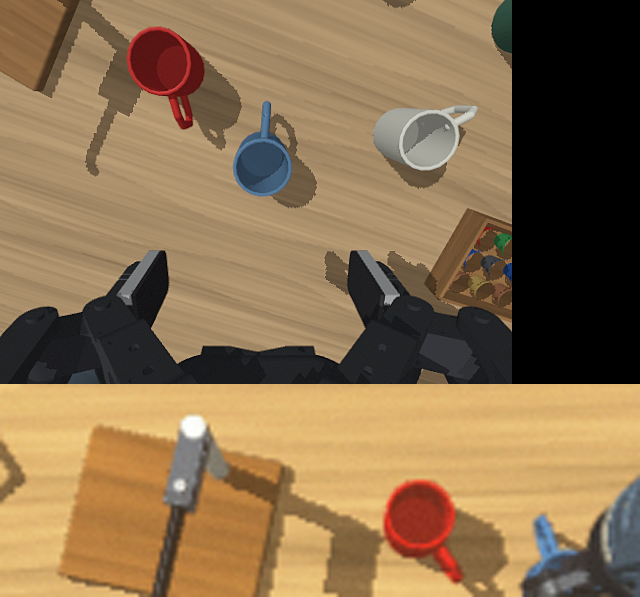

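The wrist view shows the blue mug's rim centred at (262,167) with its handle running up to (266,103). The top crop shows the hook arm fully out, in line with the bracket.

```bash
python3 - <<'E'
from h import *
c=onz("wrist",262.5,166.5,.085);print("rim",c)
for z in(.06,.07):
    h=onz("wrist",266.3,104,z);print("tip",h,np.degrees(np.arctan2(*(h-c)[1::-1])),np.hypot(*(h-c)[:2]))
for z in (.0735,):
    a=onz("wrist",264.5,132,z);b=onz("wrist",266.5,108,z);print(np.degrees(np.arctan2(*(b-a)[1::-1])))
a=cv2.imread("pics/t2.png");hs=cv2.cvtColor(a,cv2.COLOR_BGR2HSV)
m=(((hs[...,0]<6)|(hs[...,0]>174))&(hs[...,1]>170)&(hs[...,2]>110)).astype(np.uint8)
n,l,st,ce=cv2.connectedComponentsWithStats(m)
for i in range(1,n):
    if 3<st[i,4]<400: print(st[i],ce[i],onz("top",*ce[i],.217))
print("expected ball",proj("top",[.532-.975*.106,.1795+.223*.106,.217]))
E
```

```text
rim [ 0.46037312 -0.14789858  0.085     ]
tip [ 0.52242562 -0.13012928  0.06      ] 15.979550377671629 0.06454657958286084
tip [ 0.52242734 -0.12989386  0.07      ] 16.17982340414196 0.06461343643441388
15.170345371933449
[268 182  22  29 355] [278.23380282 193.96056338] [ 0.49831943 -0.01367641  0.217     ]
[430 207   3   6   9] [430.55555556 210.        ] [ 0.44154387 -0.45332926  0.217     ]
[200 218   4   4  13] [201.84615385 219.46153846] [0.43040063 0.2043317  0.217     ]
expected ball [202.26848045 220.07221837]
```

Request:
drive_tool(series=[0,0,-3.4,0.009,0.0015,-0.02,0.085,0,0,0,0,0,-0.04,0.085,0,0,0,0,0,-0.04,0.085,0,0,0,0,0,-0.04,0.085,0,0,0,0,0,-0.035,0.085,0,0,0,0,0,-0.03,0.085,0,0,0,0,0,-0.028,0.085,0,0,0,0,0,0,0.085])

```text
time: 7.2
ee_pos: [0.4585, -0.144, 0.2063]
ee_rot: [-0.102, 0.703, -0.697, 0.099]
wrist_force: [-1.3, 0.3, -0.0]
gripper_width: 0.0851
```

Request:
drive_tool(series=[0,0,0,0,0,0,0.05,0,0,0,0,0,0,0.05,0,0,0,0,0,0,0.05,0,0,0,0,0,0,0.05,0,0,0,0,0,0,0.05], squeeze=40)

```text
time: 7.62
ee_pos: [0.4611, -0.1463, 0.2124]
ee_rot: [-0.098, 0.701, -0.699, 0.102]
wrist_force: [1.2, 0.4, 7.4]
gripper_width: 0.0615
```

Request:
drive_tool(series=[0,0,0,0,0,0.01,0.05,0,0,0,0,0,0.02,0.05,0,0,0,0,0,0.03,0.05,0,0,0,0,0,0.03,0.05,0,0,0,0,0,0.03,0.05,0,0,0,0,0,0.03,0.05,0,0,0,0,0,0.03,0.05,0,0,0,0,0,0,0.05])

```text
time: 8.28
ee_pos: [0.4609, -0.1465, 0.3968]
ee_rot: [-0.096, 0.7, -0.7, 0.103]
wrist_force: [0.9, -0.5, -1.7]
gripper_width: 0.0623
```

```bash
python3 - <<'E'
from h import *
s=observe();print(s["time"],s["ee_pos"],s["joints"]);print(Ro.from_quat(s["ee_rot"]).as_matrix().round(3))
w=save("wrist","w3")
for q in("blue_mug_loop","blue_mug"):
  for r in silhouettes("wrist",q): print(q,round(r["p"],2),r["rect"])
E
```

```text
8.2833 [ 0.46088633 -0.14647433  0.3968076 ] [-0.30903201  0.16601103 -0.12734553  1.26822593  0.00477374  2.54992086]
[[-0.96   0.01   0.279]
 [-0.279  0.002 -0.96 ]
 [-0.01  -1.     0.001]]
blue_mug_loop 0.75 [97.4, 38.5, 191.3, 149.4]
blue_mug_loop 0.61 [173.7, 125.7, 341.3, 358.5]
blue_mug 0.92 [176.8, 123.8, 342.1, 358.3]
blue_mug 0.63 [97.1, 37.7, 192.0, 154.4]
```

View pics/w3.png

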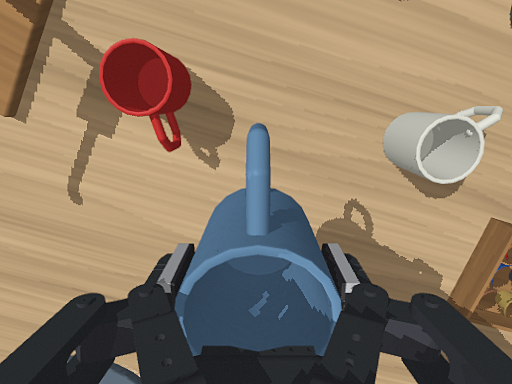

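The mug is held squarely, with the handle centred at column 258. Next I'll rotate +60.5° and go to the pre-thread pose in front of the ball.

Request:
drive_tool(series=[0,0,6.7,-0.018,0.03,0,0.05,0,0,6.7,-0.018,0.035,0,0.05,0,0,6.7,-0.018,0.035,0,0.05,0,0,6.7,-0.018,0.035,0,0.05,0,0,6.7,-0.018,0.035,0,0.05,0,0,6.7,0,0.037,0,0.05,0,0,6.7,0,0.037,0,0.05,0,0,6.7,0,0.037,0,0.05])

```text
time: 9.1
ee_pos: [0.3689, 0.1362, 0.3896]
ee_rot: [-0.407, 0.581, -0.577, 0.406]
wrist_force: [1.7, -0.1, -1.8]
gripper_width: 0.0617
```

Request:
drive_tool(series=[0,0,6.7,0,0.03,-0.01,0.05,0,0,0,0,0.007,-0.01,0.05,0,0,0,0,0,0,0.05,0,0,0,0,0,0,0.05])

```text
time: 9.43
ee_pos: [0.3694, 0.1717, 0.3692]
ee_rot: [-0.439, 0.557, -0.553, 0.437]
wrist_force: [-0.0, -1.1, -0.9]
gripper_width: 0.0617
```

```bash
cat > chk.py <<'E'
from h import *
import sys
t=sys.argv[1]
s=observe();p=np.array(s["ee_pos"]);R=Ro.from_quat(s["ee_rot"]).as_matrix();print(s["time"],p.round(4),"jaw",np.degrees(np.arctan2(R[1,2],R[0,2])),"tilt",R[:,1].round(3),s["gripper_width"],np.round(s["wrist_force"],1))
j=R[:,2];my=np.array([-j[1],j[0],0]);my/=np.linalg.norm(my)
if my[1]<0: my=-my
L=p+.045*my+[0,0,-.2124+.0455];print("loop",L.round(4))
a=np.radians(180-13.3);d=np.array([np.cos(a),np.sin(a),0]);n=np.array([-d[1],d[0],0]);B=np.array([.4295,.2037,.2105]);v=L-B
print("loop rel ball: outward",v@d,"side",v@n,"z",v[2])
S=cal("side");T=cal("top")
si=save("side","s"+t);to=save("top","t"+t);
o=[]
for n_,im,C in(("side",si,S),("top",to,T)):
    u,v=proj(n_,L,C).round().astype(int);print(n_,"loop px",proj(n_,L,C),"ball px",proj(n_,[.4295,.2037,.217],C)); u0,v0=u-50,v-37
    o.append(cv2.resize(im[v0:v0+75,u0:u0+100],(400,300),interpolation=2)); print("crop origin",u0,v0)
w=get_image("wrist");cv2.imwrite(f"pics/w{t}.png",w[:,:,::-1])
cv2.imwrite(f"pics/k{t}.png",np.vstack([np.hstack(o),cv2.copyMakeBorder(cv2.resize(w,(400,300)),0,0,0,400,0)])[:,:,::-1])
E
python3 chk.py 4
```

```text
9.4333 [0.3694 0.1717 0.3692] jaw -13.450272874579202 tilt [-0.006  0.002 -1.   ] 0.0616685097507325 [-0.  -1.1 -0.9]
loop [0.3799 0.2155 0.2023]
loop rel ball: outward 0.05096963017890586 side -7.972840278324268e-05 z -0.008202956289989155
side loop px [271.25980867 222.51846877] ball px [258.12464856 210.57407789]
crop origin 221 186
top loop px [198.76037978 237.60274158] ball px [202.06960497 219.77554353]
crop origin 149 201
```

View pics/k4.png

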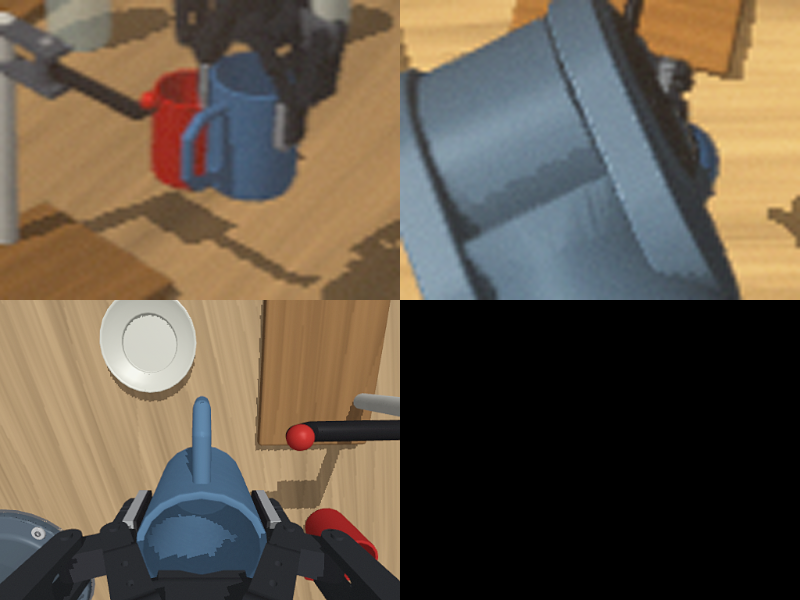

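Side view: the opening is at about (272,223), as predicted. The mug is upright and the ball is at (258,211). In the wrist view the ball is at (384,175) and the handle's end at (258,127). One check of the lateral alignment from the wrist view.

```bash
python3 - <<'E'
from h import *
C=cal("wrist");a=cv2.imread("pics/w4.png");hs=cv2.cvtColor(a,cv2.COLOR_BGR2HSV)
m=(((hs[...,0]<6)|(hs[...,0]>174))&(hs[...,1]>150)&(hs[...,2]>100)).astype(np.uint8);m[:,:350]=0;m[250:]=0
n,l,st,ce=cv2.connectedComponentsWithStats(m);i=1+st[1:,4].argmax();print(st[i],ce[i])
b=onz("wrist",*ce[i],.217,C);print("ball",b)
# blue handle profile: columns/rows
bm=((hs[...,0]>95)&(hs[...,0]<125)&(hs[...,1]>100)).astype(np.uint8)
r=[(v,np.flatnonzero(bm[v,220:300]).min()+220,np.flatnonzero(bm[v,220:300]).max()+220) for v in range(120,200,10) if bm[v,220:300].any()]
print(r); print("top row",np.flatnonzero(bm[:,250:268].any(1)).min())
my=np.array([.2326,.9726,0]);p=np.array(observe()["ee_pos"]);ax=p-.001*my;ax[2]-=.2124
# predicted handle far edge, rim outer front
for rr,h in((.065,.06),(.065,.07),(.0605,.0765),(.032,.085),(-.028,.085),(.028,.085)): print(rr,h,proj("wrist",ax+my*rr+[0,0,h],C))
E
```

```text
[366 159  37  34 972] [384.45781893 175.34567901]
ball [0.43148966 0.20419604 0.217     ]
[(130, np.int64(250), np.int64(266)), (140, np.int64(248), np.int64(269)), (150, np.int64(247), np.int64(269)), (160, np.int64(247), np.int64(269)), (170, np.int64(247), np.int64(269)), (180, np.int64(247), np.int64(269)), (190, np.int64(239), np.int64(277))]
top row 124
0.065 0.06 [258.20121312 132.50642589]
0.065 0.07 [258.14931765 135.1855731 ]
0.0605 0.0765 [258.11974984 150.43432637]
0.032 0.085 [258.12396623 237.06186471]
-0.028 0.085 [258.22076893 373.19941773]
0.028 0.085 [258.13163868 247.61812307]
```

Request:
drive_tool(series=[0,0,0,0,0.0015,0.009,0.05,0,0,0,0,0,0,0.05,0,0,0,0.011,-0.0026,0,0.05,0,0,0,0.011,-0.0026,0,0.05,0,0,0,0.0,0,0,0.05])

```text
time: 10.0
ee_pos: [0.3945, 0.1676, 0.3798]
ee_rot: [-0.437, 0.557, -0.554, 0.438]
wrist_force: [0.6, -0.0, -1.9]
gripper_width: 0.0616
```

Request:
drive_tool(series=[0,0,0,0.011,-0.0026,0,0.05,0,0,0,0.011,-0.0026,0,0.05,0,0,0,0.006,-0.0014,0,0.05,0,0,0,0,0,0,0.05])

```text
time: 10.33
ee_pos: [0.4218, 0.1611, 0.3793]
ee_rot: [-0.438, 0.557, -0.554, 0.437]
wrist_force: [0.6, -0.8, -1.4]
gripper_width: 0.0619
```

```bash
python3 chk.py 5
```

```text
10.3333 [0.4218 0.1611 0.3793] jaw -13.56047959233563 tilt [-0.003  0.003 -1.   ] 0.0619460946340106 [ 0.6 -0.8 -1.4]
loop [0.4324 0.2049 0.2124]
loop rel ball: outward -0.002552577512509845 side -0.0018097462327105178 z 0.001867555903313084
side loop px [256.96775274 211.88424696] ball px [258.12464856 210.57407789]
crop origin 207 175
top loop px [201.90651422 218.86822895] ball px [202.06960497 219.77554353]
crop origin 152 182
```

View pics/k5.png

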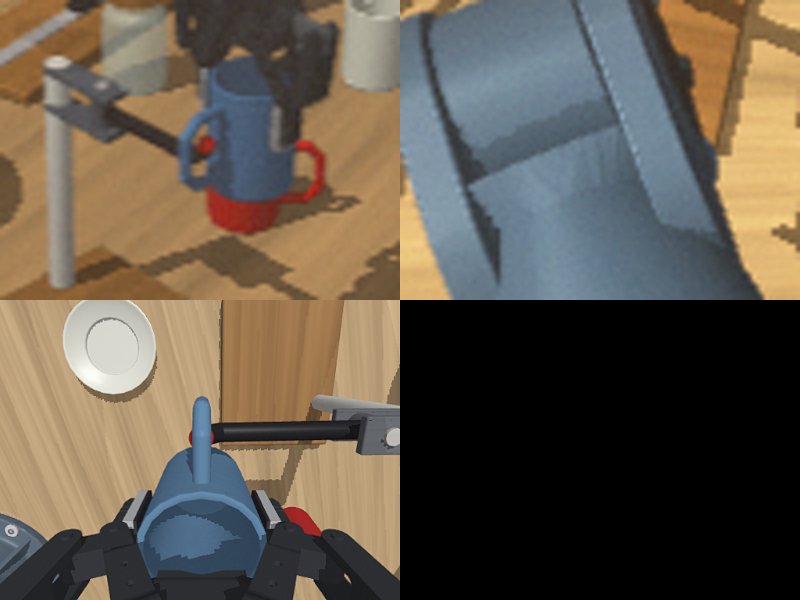

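The ball sits in the opening at side (258,211) without contact force. It is centred in height, and the wrist view shows it under the handle bar. I'll thread the rest of the way, about 48 mm more.

Request:
drive_tool(series=[0,0,0,0.011,-0.0026,0,0.05,0,0,0,0.011,-0.0026,0,0.05,0,0,0,0,0,0,0.05])

```text
time: 10.73
ee_pos: [0.4442, 0.1561, 0.3797]
ee_rot: [-0.437, 0.557, -0.554, 0.438]
wrist_force: [0.4, 0.7, -2.0]
gripper_width: 0.0618
```

Request:
drive_tool(series=[0,0,0,0.011,-0.0026,0,0.05,0,0,0,0.011,-0.0026,0,0.05,0,0,0,0.003,-0.0007,0,0.05,0,0,0,0,0,0,0.05])

```text
time: 11.07
ee_pos: [0.4684, 0.1501, 0.3793]
ee_rot: [-0.438, 0.557, -0.554, 0.437]
wrist_force: [0.1, 0.5, -2.6]
gripper_width: 0.0617
```

Request:
drive_tool(series=[0,0,0,0,0,-0.01,0.05,0,0,0,0,0,-0.008,0.05,0,0,0,0,0,-0.004,0.05,0,0,0,0,0,0,0.05])

```text
time: 11.4
ee_pos: [0.4664, 0.1502, 0.3561]
ee_rot: [-0.439, 0.557, -0.553, 0.437]
wrist_force: [0.2, -0.3, -2.1]
gripper_width: 0.0619
```

Request:
drive_tool(series=[0,0,0,0,0,-0.002,0.05,0,0,0,0,0,0,0.05])

```text
time: 11.57
ee_pos: [0.467, 0.1504, 0.3554]
ee_rot: [-0.438, 0.557, -0.554, 0.438]
wrist_force: [1.2, -1.3, -1.6]
gripper_width: 0.0618
```

Request:
drive_tool(series=[0,0,0,0,0,-0.002,0.05,0,0,0,0,0,0,0.05])

```text
time: 11.73
ee_pos: [0.4672, 0.1504, 0.3535]
ee_rot: [-0.438, 0.557, -0.554, 0.438]
wrist_force: [-0.2, 0.1, -2.0]
gripper_width: 0.0619
```

```bash
python3 chk.py 6
```

```text
11.7333 [0.4672 0.1504 0.3535] jaw -13.49289784701774 tilt [-0.003  0.004 -1.   ] 0.06188060612336189 [-0.2  0.1 -2. ]
loop [0.4777 0.1941 0.1866]
loop rel ball: outward -0.04909844846429829 side -0.0017775973519368223 z -0.02387392460660734
side loop px [245.36920329 213.27801581] ball px [258.12464856 210.57407789]
crop origin 195 176
top loop px [206.91513148 203.90217942] ball px [202.06960497 219.77554353]
crop origin 157 167
```

View pics/k6.png

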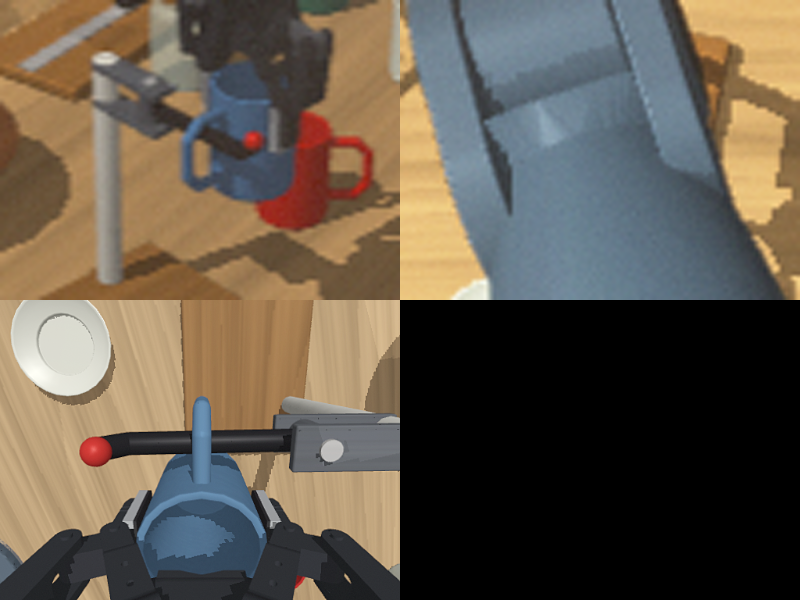

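The rod is now through the handle close under its top bar, and the ball is out at wrist (122,193). I'll lower a last bit and let go.

Request:
drive_tool(series=[0,0,0,0,0,-0.002,0.05,0,0,0,0,0,0,0.05])

```text
time: 12.05
ee_pos: [0.4674, 0.1504, 0.3519]
ee_rot: [-0.437, 0.557, -0.554, 0.438]
wrist_force: [-1.4, -1.0, 3.2]
gripper_width: 0.062
```

Request:
drive_tool(series=[0,0,0,0,0,0,0.085,0,0,0,0,0,0,0.085,0,0,0,0,0,0,0.085,0,0,0,0,0,0,0.085,0,0,0,0,0,0,0.085,0,0,0,0,0,0,0.085,0,0,0,0,0,0,0.085,0,0,0,0,0,0,0.085])

```text
time: 12.72
ee_pos: [0.4672, 0.1503, 0.3515]
ee_rot: [-0.438, 0.557, -0.554, 0.438]
wrist_force: [-0.2, -0.7, -0.5]
gripper_width: 0.0851
```

Request:
drive_tool(series=[0,0,0,0,0,0.02,0.085,0,0,0,0,0,0.03,0.085,0,0,0,0,0,0.03,0.085,0,0,0,0,0,0.03,0.085,0,0,0,-0.01,-0.035,0,0.085,0,0,0,-0.01,-0.035,0,0.085,0,0,0,-0.01,-0.035,0,0.085,0,0,0,-0.01,-0.035,0,0.085])

```text
time: 13.38
ee_pos: [0.4265, 0.0093, 0.4617]
ee_rot: [-0.438, 0.557, -0.554, 0.438]
wrist_force: [0.9, -0.7, 0.7]
gripper_width: 0.0852
```

Request:
drive_tool(series=[0,0,0,-0.01,-0.035,0,0.085,0,0,0,-0.01,-0.035,0,0.085,0,0,0,0,0,0,0.085,0,0,0,0,0,0,0.085,0,0,0,0,0,0,0.085,0,0,0,0,0,0,0.085,0,0,0,0,0,0,0.085,0,0,0,0,0,0,0.085])

```text
time: 14.05
ee_pos: [0.4075, -0.0587, 0.4615]
ee_rot: [-0.438, 0.557, -0.553, 0.438]
wrist_force: [0.9, -0.6, -0.2]
gripper_width: 0.085
```

```bash
python3 - <<'E'
from h import *
a=save("top","t7");b=save("side","s7")
cv2.imwrite("pics/k7.png",np.vstack([cv2.resize(a[110:270,150:410],(640,394)),cv2.resize(b[165:225,205:335],(640,295))[:200]])[:,:,::-1])
cv2.imwrite("pics/k7.png",np.hstack([cv2.resize(a[110:270,150:410],(400,246),interpolation=2),cv2.resize(b[150:250,195:320],(400,320),interpolation=2)[:246]])[:,:,::-1])
hs=cv2.cvtColor(a,cv2.COLOR_RGB2HSV)
m=(((hs[...,0]<6)|(hs[...,0]>174))&(hs[...,1]>170)&(hs[...,2]>110)).astype(np.uint8)
n,l,st,ce=cv2.connectedComponentsWithStats(m)
for i in range(1,n):
    if 3<st[i,4]<100: print(st[i],onz("top",*ce[i],.217))
# bystander change between first and now
x=cv2.imread("pics/top0.png");d=cv2.absdiff(x,a[:,:,::-1]).max(2)
for nme,(u,v) in dict(white=(364,184),jar=(318,130),tin=(384,137),saucer=(183,254),spoon=(143,205)).items(): print(nme,(d[v-15:v+15,u-15:u+15]>40).mean().round(3))
E
```

```text
[408 208   2   6   6] [ 0.44184045 -0.386662    0.217     ]
[430 208   2   5   5] [ 0.44157192 -0.45226541  0.217     ]
[200 218   5   4  14] [0.43048463 0.20389588 0.217     ]
white 0.693
jar 0.0
tin 0.0
saucer 0.0
spoon 0.0
```

View pics/k7.png

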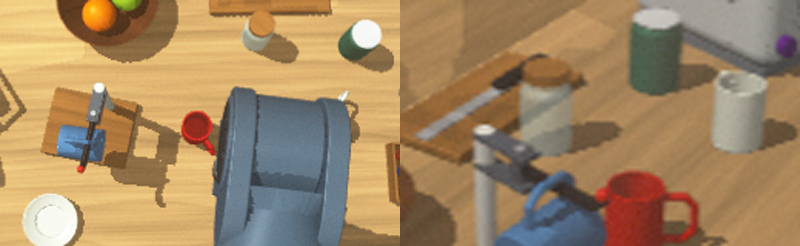

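The mug hangs on the rod, mouth sideways. The arm is still out, with the ball at (0.430, 0.204). The white mug is hidden in the top view by the robot, but stands in the side view. I'll let the sway settle and look once more.

Request:
drive_tool(series=[0,0,0,0,0,0,0.085,0,0,0,0,0,0,0.085,0,0,0,0,0,0,0.085,0,0,0,0,0,0,0.085,0,0,0,0,0,0,0.085,0,0,0,0,0,0,0.085,0,0,0,0,0,0,0.085,0,0,0,0,0,0,0.085])

```text
time: 14.82
ee_pos: [0.4072, -0.0597, 0.4616]
ee_rot: [-0.438, 0.557, -0.554, 0.438]
wrist_force: [0.1, 0.2, 0.9]
gripper_width: 0.0846
```

Request:
drive_tool(series=[0,0,0,0,0,0,0.085,0,0,0,0,0,0,0.085,0,0,0,0,0,0,0.085,0,0,0,0,0,0,0.085,0,0,0,0,0,0,0.085,0,0,0,0,0,0,0.085,0,0,0,0,0,0,0.085,0,0,0,0,0,0,0.085])

```text
time: 15.48
ee_pos: [0.4072, -0.0597, 0.4616]
ee_rot: [-0.438, 0.557, -0.554, 0.438]
wrist_force: [0.2, 0.9, -0.1]
gripper_width: 0.0848
```

```bash
python3 - <<'E'
from h import *
a=save("top","t8");b=save("side","s8")
x=cv2.imread("pics/side0.png");d=cv2.absdiff(x,b[:,:,::-1]).max(2)
print("white side diff",(d[174:190,293:309]>40).mean(), "sway diff",(cv2.absdiff(b,cv2.imread("pics/s7.png")[:,:,::-1].copy())[190:260,205:265].max(2)>40).mean())
M=np.array([.532-.975*.06,.1795+.223*.06,.202]);print("hook_mid px side",proj("side",M),"top",proj("top",M))
cv2.imwrite("pics/k8.png",np.hstack([cv2.resize(b[180:255,200:300],(400,300),interpolation=2),cv2.resize(a[160:235,160:260],(400,300),interpolation=2)])[:,:,::-1])
E
```

```text
white side diff 0.0 sway diff 0.17095238095238094
hook_mid px side [246.89115127 208.90966822] top [206.60314868 204.76435297]
```

View pics/k8.png

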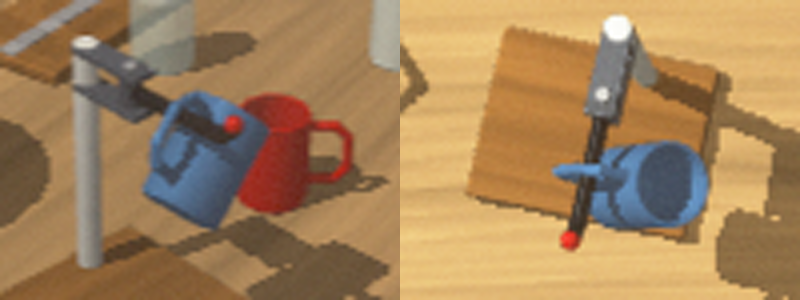

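It hangs freely but still sways noticeably (mug at side (247,219)). I'll let it damp, with the time passing in camera calls.

```bash
python3 - <<'E'
from h import *
k=[]
for i in range(130):
    b=get_image("side")
    if i%5==0 or i>110:
        hs=cv2.cvtColor(b,cv2.COLOR_RGB2HSV)[185:270,200:290]
        v,u=np.nonzero((hs[...,0]>95)&(hs[...,0]<125)&(hs[...,1]>110));k.append((int(u.mean()+200),int(v.mean()+185)))
print(observe()["time"],k)
a=save("top","t9");b=save("side","s9")
cv2.imwrite("pics/k9.png",np.hstack([cv2.resize(b[180:255,200:300],(400,300),interpolation=2),cv2.resize(a[160:235,160:260],(400,300),interpolation=2)])[:,:,::-1])
E
```

```text
22.0833 [(237, 222), (236, 223), (242, 218), (234, 222), (242, 221), (234, 222), (245, 215), (235, 222), (243, 220), (235, 223), (238, 221), (239, 223), (235, 223), (244, 219), (235, 223), (244, 219), (235, 223), (243, 220), (235, 224), (239, 224), (236, 223), (237, 223), (238, 221), (237, 222), (236, 223), (236, 222), (235, 223), (236, 222), (237, 222), (239, 223), (242, 221), (242, 221), (241, 221), (239, 223), (236, 222), (236, 224), (236, 222), (236, 222), (236, 223), (237, 223), (239, 221), (240, 222)]
```

View pics/k9.png

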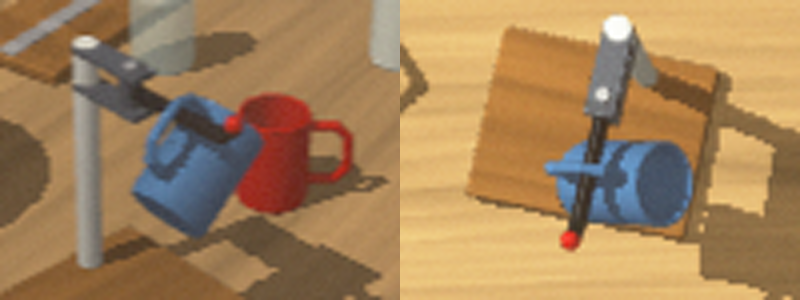

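The handle crosses the rod about 56 mm from the hinge, so near hook_mid. The mug is turned roughly 10° off the rod, and the sway is small and bounded. I'm handing in.

```bash
python3 -c "
from cell import *
print(finish_job())"
```

```text
the job is handed in; nothing more can be done
None
```

I swung the hook arm out to its stop, then hung the blue mug by its handle on the rod and handed the job in at about 22 s. I got no verdict back.

- **Hook arm:** the push met the stop at 14.7 N. After the mug was hung, the red ball was at (0.430, 0.204) m in the top view, about where full-out puts it.
- **Blue mug:** it hangs freely, with the rod through its handle about 56 mm from the hinge, roughly 4 mm short of `hook_mid`. Its x axis is about 10° off the rod, judged by eye from the last picture. The gripper is well clear and touches nothing.
- **Sway:** the mug was still swaying slightly at hand-in. I watched it for about 6.5 s first; the sway stayed bounded and shrank slowly.
- **Bystanders:** comparing pictures from the start and the end showed no change around the jar, tin, saucer or spoon. The top view could not confirm the white mug because the robot hid it, but the side view showed it unmoved.
- **Slip on the way:** joint 6 reached its range limit early on, before anything was touched. I fixed it by turning the tool.

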